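# Find the unlatched socket cover and push it open

## Robot

A 6-joint arm with a two-finger parallel gripper is mounted at the origin on the work surface. World frame = base frame: x ahead of the robot, y to its left, z up, the work surface at z = 0. Lengths are in m, angles in rad, forces in N, time in s.
With the tool pointing down it reaches from about 0.35 to 0.725 m from the base axis. Payload 6 kg.
Tool frame: the origin (TCP) lies midway between the tips of the shut fingers; the grasp point (between the pads) lies bot.tcp_to_grasp behind it (bot.tcp_to_grasp is the distance from the TCP to the grasp point, in m); y points along the fingers, x is the direction in which the jaws open and shut, and the axes are right-handed (so a half turn about y gives the same grasp; the last joint's range is limited). The gripper opens to 85 mm and grips with 20 to 120 N. Pads are 22 mm wide; open, the fingers measure 114 mm over their backs; the gripper's body (76 mm by 85 mm) begins 54 mm behind the grasp point. The pads swing forward as they close: fully open they stand 13 mm farther back than shut.
Start: joints at [-0.876, 0.04, 0.085, 0, -1.615, -0.334], TCP at [0.212, -0.561, 0.231] pointing down, gripper open.
Joint ranges: [-2.56, 2.56], [-1.29, 2.01], [-1.08, 1.49], [-3.29, 1.98], [-2.81, -0.18], [-2.99, 2.99]. Speed limits (rad/s): [2.57, 2.57, 3.01, 3.14, 3.14, 3.14].

## Interface

Orientations are given as a unit quaternion [x, y, z, w].
In Python, from rig import bot, eyes, sign_off gives the robot as it stands.
- The arm moves only by the shell command python3 -m jog 'ROWS' [OPENING] [FORCE]. ROWS is JSON, a list of rows, each a list of 2 entries, a list of its own where there are three numbers: the shift along the tool's x, y, z scaled (see below), then the turn about the tool's y scaled (see below). A call has 1 to 8 rows; each row is the pose to reach, as a shift and turn from the pose commanded when the call began, along the tool's axes at that moment, turning the shorter way round; what a row does not reach only later rows make up. The controller multiplies each number of a shift by 0.12 m and each number of a turn by pi rad. A row lasts 1/8 s, in which the tool goes at most 62.5 mm and 10.7 degrees, less where a joint would pass 70% of its speed; a pose out of reach is approached as far as the arm can. A call with a number of a shift or a turn outside -1 to 1 is refused whole. A call with a gripper value outside its range is refused whole. OPENING is the closure, from 0 (fully open) to 1 (shut), set as the call begins (- or left out, the last holds). The fingers move at their own pace and stop on an object; FORCE is the grip in N (left out, the last holds). Time passes only in rows, so rows that repeat a pose let the fingers close. It gives the time, the measured TCP pose, the force and the opening at its end, in the units of the state.
- bot.get_obs(): the state, without advancing time (a new reading comes with each control period).
- eyes.camera(name): name is "scene" or "side" or "wrist"; returns the picture (400x640x3 uint8, red, green, blue); there is no depth.
- eyes.camera_params(name): a dict with "fx", "fy", "cx", "cy" (pixels), "camera_from_world" (4x4, takes a point from world to camera coordinates). Camera axes: x right, y down, z forward; pixel columns grow to the right and rows downward; lengths in m; the calibration is good to about 2 mm. The wrist camera is an equidistant fisheye: a pixel r from the principal point sees the ray r / f radians off the axis. A picture is of the moment at which its call begins: read the wrist's pose just before it. camera_params takes no time and is no camera call; for the wrist camera it gives the pose at the moment of the call.
- sign_off(): hands the job in, once; it reports no verdict.
The state is a dict: "time_s": time; "joint_pos": joint angles; "joint_velocities": joint speeds; "joint_torque": joint torques, N m; "position": TCP position; "tool_rot": TCP orientation; "wrist_force": force on the tool from outside, world axes, zero at the start; "moment": the same for the moment, N m; "opening": finger opening in m.
Only numpy, scipy, OpenCV 4.12 (cv2) and the standard library are available. Lean on these libraries where they do the work, as an engineer would, in place of code of your own. Each camera call takes 0.05 s, during which the arm holds its last target. There are 200 camera calls.

## Task

Three of the four identical covers on top of the bench's socket box are latched and one is not. Press gently on the near halves of the covers with the fingertips to find the one that rocks, then push its near half down until it stands wide open, and take the hand away. Pick nothing up, and leave the bottle, the spool and the cup where they stand.

Things in the scene. Friction and masses are not known exactly. Their poses are not given: they have to be found in the camera images.
- bench_box: Grey socket box fixed to the bench, 150 (x) x 362 (y) x 80 mm high; origin at the centre of its underside, z up; its -x (near) long side faces the robot within 0.3 rad. Four identical white covers lie in a row along its y, pitch 86 mm, flush with its top, each over a bay 124 x 82 mm with its floor 6 mm above the bench. Three are latched, one, not known which, is free.
- cover_1 (a joint): Tilt of the cover that is first, at the +y end (robot's left): plate 120 (box x) x 79 x 6 mm on an axle along box y under its middle. 0 = flush; + = near half down, far half up. If latched it gives at most about 0.06 rad either way; if free it turns from -0.12 to +0.95 rad (stops), its stiff axle needs about 0.07 N m and it stays where it is left.
- cover_1_near (a point): Point on the top face of cover 1, mid-width, on its near half 35 mm from the axle: a good place to press. It moves with the cover.
- cover_2 (a joint): Tilt of the cover that is second from the +y end: plate 120 (box x) x 79 x 6 mm on an axle along box y under its middle. 0 = flush; + = near half down, far half up. If latched it gives at most about 0.06 rad either way; if free it turns from -0.12 to +0.95 rad (stops), its stiff axle needs about 0.07 N m and it stays where it is left.
- cover_2_near (a point): Point on the top face of cover 2, mid-width, on its near half 35 mm from the axle: a good place to press. It moves with the cover.
- cover_3 (a joint): Tilt of the cover that is third from the +y end: plate 120 (box x) x 79 x 6 mm on an axle along box y under its middle. 0 = flush; + = near half down, far half up. If latched it gives at most about 0.06 rad either way; if free it turns from -0.12 to +0.95 rad (stops), its stiff axle needs about 0.07 N m and it stays where it is left.
- cover_3_near (a point): Point on the top face of cover 3, mid-width, on its near half 35 mm from the axle: a good place to press. It moves with the cover.
- cover_4 (a joint): Tilt of the cover that is fourth, at the -y end (robot's right): plate 120 (box x) x 79 x 6 mm on an axle along box y under its middle. 0 = flush; + = near half down, far half up. If latched it gives at most about 0.06 rad either way; if free it turns from -0.12 to +0.95 rad (stops), its stiff axle needs about 0.07 N m and it stays where it is left.
- cover_4_near (a point): Point on the top face of cover 4, mid-width, on its near half 35 mm from the axle: a good place to press. It moves with the cover.
- flux_bottle: Small round bottle standing on the bench, 32 mm across, 75 mm high; origin at the centre of its foot. Bystander.
- solder_spool: Upright metal spool, 54 mm across, 44 mm high, on the bench; origin at the centre of its foot. Bystander.
- screw_cup: White ceramic cup, 60 mm across, 45 mm high, on the bench; origin at the centre of its foot. Bystander.

How it is judged:
At the end, for the whole second after the job is handed in: One cover stands open, its near half down by more than 0.70 rad (of 0.95), the other three within 0.12 rad of flush, and the bottle, spool and cup stand upright within 30 mm of where they began (((value of joint cover_1 above 0.7 rad and value of joint each of cover_2, cover_3, cover_4 below 0.12 rad) or (value of joint cover_2 above 0.7 rad and value of joint each of cover_1, cover_3, cover_4 below 0.12 rad) or (value of joint cover_3 above 0.7 rad and value of joint each of cover_1, cover_2, cover_4 below 0.12 rad) or (value of joint cover_4 above 0.7 rad and value of joint each of cover_1, cover_2, cover_3 below 0.12 rad)) and distance of each of flux_bottle, solder_spool, screw_cup from where it was at the start of the episode below 0.03 m and angle between each of flux_bottle, solder_spool, screw_cup's own z axis and vertical below 0.2 rad); the robot touches nothing.
It fails at once if the box or a cover is pressed harder than 60 N (contact force between bench_box and the fingers above 60 N or contact force between bench_box and the arm above 60 N).
It fails at once if the flux bottle is moved, lifted or carried by more than 30 mm, or knocked over (distance of flux_bottle from where it was at the start of the episode above 0.03 m or angle between flux_bottle's own z axis and vertical above 0.5 rad).
It fails at once if the solder spool is moved, lifted or carried by more than 30 mm, or knocked over (distance of solder_spool from where it was at the start of the episode above 0.03 m or angle between solder_spool's own z axis and vertical above 0.5 rad).
It fails at once if the screw cup is moved, lifted or carried by more than 30 mm, or knocked over (distance of screw_cup from where it was at the start of the episode above 0.03 m or angle between screw_cup's own z axis and vertical above 0.5 rad).
It also fails if it takes over 45 s, if anything falls off the work surface, if the arm or the gripper's body presses on something with over 40 N, if the wrist force passes 120 N, or if a joint passes its speed limit or range.

## Working session

There is one attempt and no reset: what is moved stays moved. The work goes in short steps, Python scripts to look and compute and a shell command to move; the robot and the scene stay as the last step left them, time stands still between calls to the robot, and variables do not carry over. Pictures are saved under pics/ and viewed, about 8 in all and at most 12, crops included, and the job is handed in when it is done.

```bash
mkdir -p pics; python3 - <<'E'
from rig import bot, eyes
import cv2,numpy as np
o=bot.get_obs(); print({k:np.round(v,3).tolist() for k,v in o.items()}, bot.tcp_to_grasp)
for n in ("scene","side"):
    cv2.imwrite(f"pics/{n}0.png",eyes.camera(n)[:,:,::-1])
    p=eyes.camera_params(n); print(n,{k:np.round(v,4).tolist() for k,v in p.items()})
E
```

```text
{'time_s': 0.0, 'joint_pos': [-0.876, 0.041, 0.084, -0.0, -1.615, -0.334], 'joint_velocities': [-0.001, -0.001, -0.002, -0.001, -0.003, 0.0], 'joint_torque': [-0.001, -36.821, 34.741, 6.932, -0.005, 0.0], 'position': [0.212, -0.561, 0.23], 'tool_rot': [0.402, 0.582, -0.581, -0.403], 'wrist_force': [0.024, 0.951, -0.748], 'moment': [0.036, 0.017, 0.015], 'opening': 0.085} 0.0187
scene {'fx': 481.483, 'fy': 481.483, 'cx': 317.9734, 'cy': 197.7177, 'camera_from_world': [[-0.183, 0.9831, 0.0026, 0.0749], [0.7761, 0.1461, -0.6135, -0.4112], [-0.6035, -0.1103, -0.7897, 1.0829], [0.0, 0.0, 0.0, 1.0]]}
side {'fx': 365.3577, 'fy': 365.3577, 'cx': 323.1524, 'cy': 200.7623, 'camera_from_world': [[-0.9058, -0.4237, 0.0007, 0.5195], [-0.2635, 0.5621, -0.7839, 0.1877], [0.3318, -0.7103, -0.6208, 0.5143], [0.0, 0.0, 0.0, 1.0]]}
```

View pics/scene0.png

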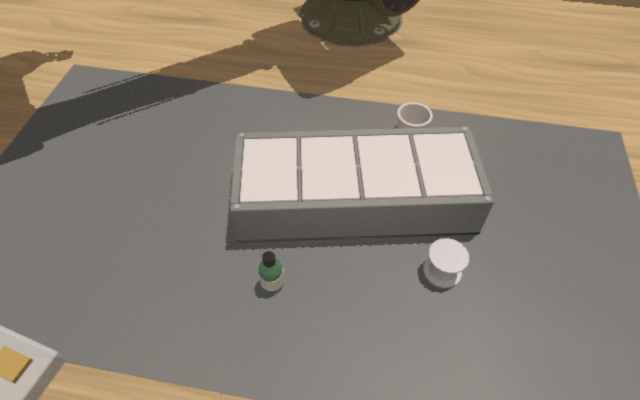

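View pics/side0.png

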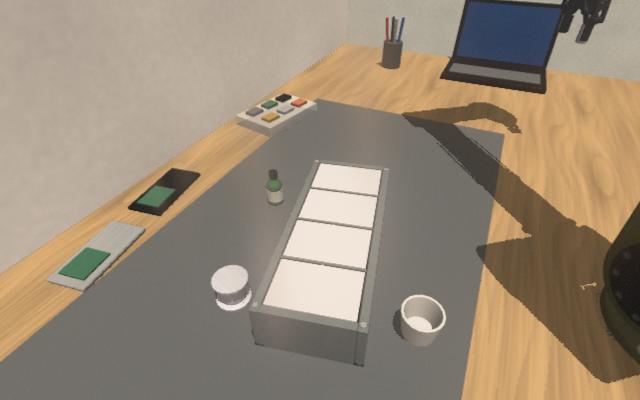

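The scene view looks back at the robot. The four covers lie at columns 240–480, rows 135–203, with cover 1 on the right. The cup is at (414,118) on the near side. The bottle (270,272) and spool (446,262) are on the far side.

```bash
cat > h.py <<'E'
from rig import bot, eyes
import cv2,numpy as np
from scipy.spatial.transform import Rotation as R
def cast(n,uv,z):
    p=eyes.camera_params(n);T=p["camera_from_world"];T=np.array(T)
    d=np.array([(uv[0]-p["cx"])/p["fx"],(uv[1]-p["cy"])/p["fy"],1])@T[:3,:3]
    c=-T[:3,:3].T@T[:3,3]
    return c+d*(z-c[2])/d[2]
E
python3 - <<'E'
from h import *
for n in("scene","side"):
    im=cv2.imread(f"pics/{n}0.png");hsv=cv2.cvtColor(im,cv2.COLOR_BGR2HSV)
    m=((hsv[...,2]>170)&(hsv[...,1]<45)).astype('uint8')
    c,_=cv2.findContours(m,cv2.RETR_EXTERNAL,cv2.CHAIN_APPROX_NONE)
    cs=[]
    for k in c:
        if cv2.contourArea(k)>1200:
            P=np.array([cast(n,q[0],.08)[:2] for q in k],'float32')
            r=cv2.minAreaRect(P); print(n,cv2.boundingRect(k),np.round(r[0],4),np.round(r[1],4),round(r[2],1))
for nm,uv,z in(("bottle",(270,282),0.01),("spool",(446,256),.044),("cup",(414,116),.045)):
    print(nm,cast("scene",uv,z).round(3))
o=bot.get_obs();print(R.from_quat(o["tool_rot"]).as_matrix().round(3))
E
```

```text
scene (0, 326, 57, 74) [ 0.873 -0.255] [0.0807 0.0626] 78.8
scene (240, 138, 58, 64) [ 0.546  -0.0461] [0.1204 0.0798] 12.9
scene (301, 136, 59, 64) [0.5269 0.0372] [0.1204 0.0799] 13.0
scene (357, 135, 65, 63) [0.5076 0.1209] [0.1205 0.0802] 12.8
scene (413, 133, 70, 63) [0.4885 0.2038] [0.1203 0.0807] 12.9
side (401, 295, 45, 38) [0.3511 0.1866] [0.0534 0.0527] 25.1
side (263, 259, 102, 63) [0.4877 0.2073] [0.1199 0.0812] 13.0
side (47, 221, 96, 68) [0.8007 0.2835] [0.0596 0.1245] 8.8
side (283, 220, 89, 49) [0.5069 0.1242] [0.1198 0.0814] 12.8
side (298, 189, 79, 39) [0.5259 0.0409] [0.1196 0.0819] 12.7
side (312, 163, 69, 33) [ 0.5448 -0.0423] [0.1196 0.0818] 12.7
side (547, 0, 93, 81) [-0.0222 -1.6078] [1.5322 0.2677] 80.9Traceback (most recent call last):
  File "<stdin>", line 9, in <module>
  File "h.py", line 5, in cast
    p=eyes.camera_params(n);T=p["camera_from_world"];T=np.array(T)
ValueError: time passes only in moves, steps and waits
```

```bash
python3 - <<'E'
from h import *
o=bot.get_obs();M=R.from_quat(o["tool_rot"]).as_matrix();print(M.round(3))
for t in [(.511,-.052,.2),(.492,.031,.2),(.473,.1145,.2),(.454,.198,.2)]: print((M.T@(np.array(t)-o["position"])).round(3))
# wanted x axis along box y (either sign): turn about tool y
by=np.array([-.224,.975,0])
for s in(1,-1):
    v=M.T@(s*by); print("turn",np.arctan2(-v[2],v[0]))
E
```

```text
[[-0.353 -0.001 -0.936]
 [ 0.936  0.001 -0.353]
 [ 0.002 -1.     0.   ]]
[ 0.371  0.031 -0.46 ]
[ 0.455  0.031 -0.471]
[ 0.54   0.031 -0.483]
[ 0.625  0.031 -0.495]
turn 0.13501280566579874
turn -3.0065798479239945
```

```bash
python3 - <<'E'
from h import *
for nm,uv,z in(("bottle",(270,282),0.01),("spool",(446,256),.044),("cup",(414,116),.045)):
    print(nm,cast("scene",uv,z).round(3))
E
```

```text
bottle [ 0.689 -0.015  0.01 ]
spool [0.625 0.215 0.044]
cup [0.358 0.155 0.045]
```

```bash
python3 -m jog '[[[0.39,0,-0.48],0],[[0.77,0,-0.96],0],[[0.77,0,-0.96],0]]' 1 40
python3 -m jog '[[[0.39,0,-0.48],0],[[0.77,0,-0.96],0],[[0.77,0,-0.96],0]]'
python3 -m jog '[[[0.39,0,-0.48],0],[[0.77,0,-0.96],0],[[0.77,0,-0.96],0]]'
python3 -m jog '[[[0.39,0,-0.48],0],[[0.77,0,-0.96],0.043],[[0.77,0,-0.96],0.043],[[0.77,0,-0.96],0.043]]'
python3 - <<'E'
from h import *
o=bot.get_obs();M=R.from_quat(o["tool_rot"]).as_matrix();print(o["time_s"],o["position"],o["wrist_force"],o["joint_pos"])
for t in [(.511,-.052,.1),(.492,.031,.1),(.473,.1145,.1),(.454,.198,.1)]: print((M.T@(np.array(t)-o["position"])).round(4))
E
```

```text
time_s: 0.48
position: [0.2881, -0.432, 0.2312]
tool_rot: [0.402, 0.582, -0.582, -0.401]
wrist_force: [-0.2, 0.1, -0.6]
opening: 0.0324
time_s: 0.85
position: [0.3632, -0.3046, 0.2311]
tool_rot: [0.401, 0.582, -0.582, -0.401]
wrist_force: [-0.3, 0.3, -0.3]
opening: -0.0003
time_s: 1.23
position: [0.4382, -0.1773, 0.2307]
tool_rot: [0.401, 0.582, -0.582, -0.402]
wrist_force: [0.4, -1.0, -0.5]
opening: 0.0002
time_s: 1.72
position: [0.5126, -0.0519, 0.2305]
tool_rot: [-0.439, -0.553, 0.554, 0.44]
wrist_force: [0.6, 0.9, 0.5]
opening: 0.0002
1.725 [ 0.51264035 -0.051884    0.23046154] [0.56670521 0.86384982 0.54604773] [ 2.90204494e-01 -1.85059831e-01 -1.30003641e-01 -2.72645588e-04
 -1.62765687e+00 -1.63229849e+00]
[0.0002 0.1305 0.0014]
[0.0854 0.1305 0.0011]
[0.171  0.1305 0.0006]
[2.567e-01 1.305e-01 2.000e-04]
```

```bash
python3 -m jog '[[[0,0.4,0],0],[[0,0.8,0],0],[[0,1,0],0],[[0,1,0],0]]' | grep -E 'pos|force'
python3 -m jog '[[[0,0.1,0],0],[[0,0.2,0],0],[[0,0.22,0],0],[[0,0.22,0],0]]' | grep -E 'pos|force'
python3 -m jog '[[[0,0.02,0],0],[[0,0.03,0],0],[[0,0.03,0],0]]' | grep -E 'pos|force'
```

```text
position: [0.5109, -0.0542, 0.1096]
wrist_force: [-0.2, -1.0, 1.6]
position: [0.5125, -0.0529, 0.085]
wrist_force: [-0.8, -0.1, 0.1]
position: [0.5124, -0.0528, 0.0812]
wrist_force: [-0.9, -0.6, 0.5]
```

```bash
for i in 1; do
python3 -m jog '[[[0,0.02,0],0],[[0,0.02,0],0]]' | grep -E 'pos|force'
python3 -m jog '[[[0,0.01,0],0],[[0,0.01,0],0]]' | grep -E 'pos|force'
python3 -m jog '[[[0,0.01,0],0],[[0,0.01,0],0]]' | grep -E 'pos|force'; done
```

```text
position: [0.5126, -0.0529, 0.079]
wrist_force: [0.8, 0.2, 0.8]
position: [0.5126, -0.0529, 0.0779]
wrist_force: [-1.5, 0.1, 2.5]
position: [0.5126, -0.0529, 0.0765]
wrist_force: [-0.6, 0.1, 2.2]
```

```bash

python3 -m jog '[[[0,0.01,0],0],[[0,0.01,0],0]]' | grep -E 'pos|force'
python3 -m jog '[[[0,0.01,0],0],[[0,0.01,0],0]]' | grep -E 'pos|force'
```

```text
position: [0.5126, -0.0528, 0.0752]
wrist_force: [-0.1, -0.8, 2.2]
position: [0.5126, -0.0528, 0.0741]
wrist_force: [0.5, -0.3, 1.5]
```

```bash

python3 -m jog '[[[0,0.01,0],0],[[0,0.02,0],0],[[0,0.02,0],0]]' | grep -E 'pos|force'
python3 -m jog '[[[0,0.01,0],0],[[0,0.02,0],0],[[0,0.02,0],0]]' | grep -E 'pos|force'
python3 - <<'E'
from h import *
cv2.imwrite("pics/s1.png",cv2.resize(eyes.camera("scene")[60:260,180:520,::-1],None,fx=2,fy=2))
E
```

```text
position: [0.5125, -0.0528, 0.0716]
wrist_force: [-0.0, -0.6, 2.5]
position: [0.5123, -0.0529, 0.069]
wrist_force: [0.9, -0.0, 1.8]
```

View pics/s1.png

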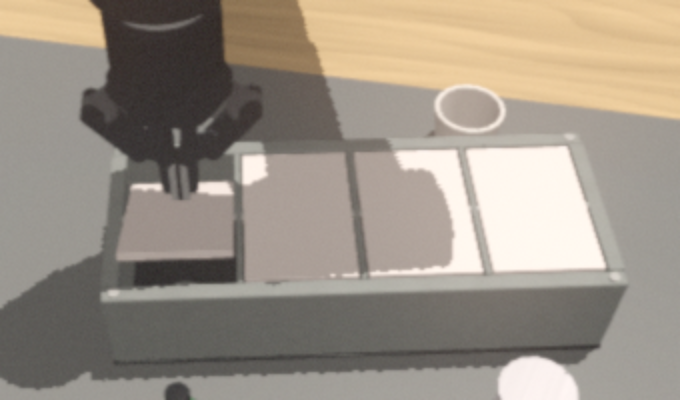

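Cover 4 (leftmost, at crop (178,220)) is tilting: its near half is down at the fingertip and its far edge is raised. The other three lie flush. It turns with about 2 N, so it is the free one; keep pushing.

```bash

python3 -m jog '[[[0,0.03,0],0],[[0,0.06,0],0],[[0,0.06,0],0]]' | grep -E 'pos|force'
python3 -m jog '[[[0,0.03,0],0],[[0,0.06,0],0],[[0,0.06,0],0]]' | grep -E 'pos|force'
python3 -m jog '[[[0,0.02,0],0],[[0,0.03,0],0],[[0,0.03,0],0]]' | grep -E 'pos|force'
python3 - <<'E'
from h import *
cv2.imwrite("pics/s2.png",cv2.resize(eyes.camera("side")[60:300,220:460,::-1],None,fx=2.4,fy=2.4))
E
```

```text
position: [0.5117, -0.0529, 0.0611]
wrist_force: [-0.1, -0.0, 1.3]
position: [0.512, -0.0529, 0.0541]
wrist_force: [0.4, -0.0, -0.4]
position: [0.5124, -0.0529, 0.0511]
wrist_force: [-0.1, -0.4, 0.5]
```

View pics/s2.png

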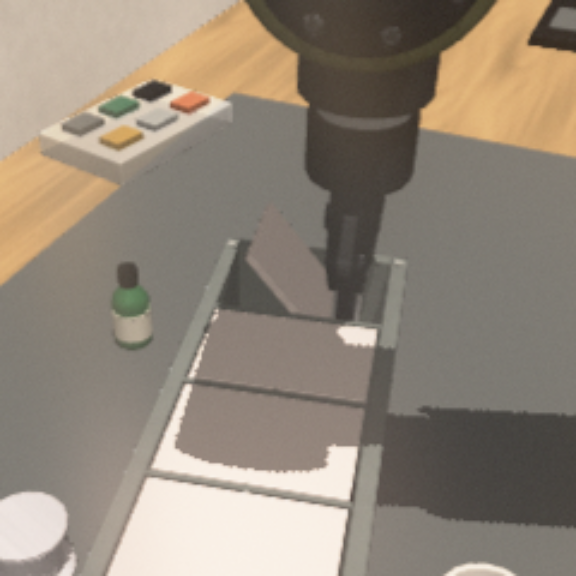

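Side view: cover 4 is steeply tilted, with its far edge standing up at crop (270,210) and the finger inside the bay. A bit further down will put it near its stop.

```bash

python3 -m jog '[[[0,0.02,0],0],[[0,0.03,0],0],[[0,0.03,0],0]]' | grep -E 'pos|force'
python3 -m jog '[[[0,0.01,0],0],[[0,0.02,0],0],[[0,0.02,0],0]]' | grep -E 'pos|force'
python3 -m jog '[[[0,0,-0.02],0],[[0,0,-0.04],0],[[0,0,-0.04],0]]' | grep -E 'pos|force'
```

```text
position: [0.5124, -0.0529, 0.0479]
wrist_force: [-1.1, -0.0, 4.1]
position: [0.5127, -0.053, 0.0475]
wrist_force: [-8.5, 1.8, 14.5]
position: [0.5132, -0.053, 0.0473]
wrist_force: [-28.2, 1.9, 27.9]
```

The forces show the stop is reached, so I'll back off and leave.

```bash

python3 -m jog '[[[0,-0.03,0.05],0],[[0,-0.1,0.06],0],[[0,-0.3,0.06],0],[[0,-0.7,0.06],0],[[0,-1,0.06],0],[[0,-1,0.06],0]]' | grep -E 'pos|force'
python3 -m jog '[[[-0.4,-0.2,0.1],0],[[-0.8,-0.4,0.1],0],[[-1,-0.4,0.1],0]]' | grep -E 'pos|force'
python3 -m jog '[[[-0.4,0,0],0],[[-0.8,0,0],0],[[-1,0,0],0],[[-1,0,0],0]]' | grep -E 'time|pos|force'
python3 - <<'E'
from h import *
a=eyes.camera("scene")[60:310,180:520,::-1];b=eyes.camera("side")[:,150:460,::-1]
h=lambda i:cv2.resize(i,(int(i.shape[1]*400/i.shape[0]),400))
s=cv2.hconcat([h(a),h(b)]);print(s.shape);cv2.imwrite("pics/s3.png",s[:,:800]if 0 else cv2.resize(s,(800,int(400*800/s.shape[1]))))
E
```

```text
position: [0.5119, -0.0533, 0.1689]
wrist_force: [-0.5, 0.3, 0.1]
position: [0.5261, -0.1751, 0.2144]
wrist_force: [0.1, 0.3, -1.0]
time_s: 9.07
position: [0.5519, -0.2913, 0.211]
wrist_force: [-0.4, 0.1, -0.2]
(400, 854, 3)
```

View pics/s3.png

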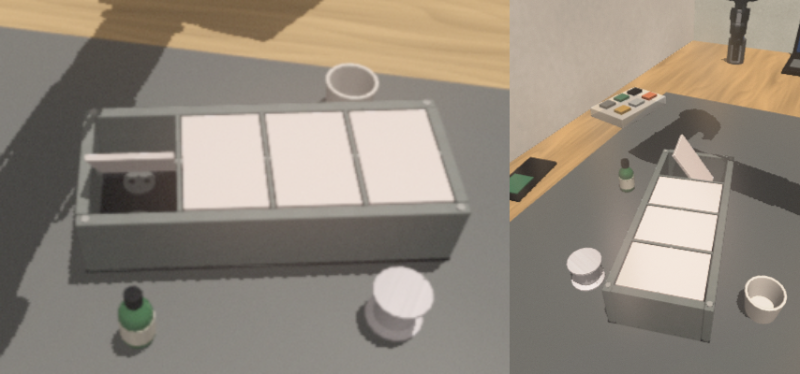

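Cover 4 (left crop (130,160)) stands wide open. The camera looks down at it at about 52° and sees it edge-on, so it is tilted about 0.9 rad. Covers 1–3 are flush, the bystanders are where they were, and the hand is clear.

```bash
python3 -c "
from rig import sign_off
sign_off()"
```

```text
the job is handed in; nothing more can be done
```

Cover 4, at the robot's right end, was the free one. I opened it, took the hand away and handed the job in at about 9 s of the 45 s. No verdict was reported.

- **Finding it:** I pressed cover 4 first with the shut fingertips. It gave way at a steady 2 N or so, well past the roughly 2 mm a latched cover allows. Because it rocked, I did not press the other three.
- **Opening it:** I pushed its near half down until it reached its stop. A last sideways nudge against the stop raised the wrist force to about 40 N. That is under the 60 N limit but more than was needed.
- **Last checks:** The final pictures show cover 4 standing open at about 0.9 rad, judged by eye from the camera angle and not measured. Covers 1–3 are flush, and the bottle, spool and cup look upright and unmoved. The wrist force was near zero with the hand clear. No check failed or disagreed.

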